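# Find the full caddy by feel and slide it onto the flat scale

### The arm

A 6-joint arm with a two-finger parallel gripper is mounted at the origin on a cart in front of the work surface, level with it; the furniture and walls round the work are solid. World frame = base frame: x ahead of the robot, y to its left, z up, the work surface at z = 0. Lengths are in m, angles in degrees, forces in N, time in s.
With the tool pointing down it reaches from about 0.3 to 0.875 m from the base axis. Payload 6.4 kg.
Tool frame: the origin (TCP) lies at the very end of the fingers, on their centre line; the grasp point (between the pads) lies 19 mm behind it; z points along the fingers, y is the line along which they close (so a half turn about z gives the same grasp; the last joint's range is limited). The gripper opens to 85 mm and grips with 20 to 120 N. Pads are 22 mm wide; open, the fingers measure 114 mm over their backs; the gripper's body (76 mm by 85 mm) begins 54 mm behind the grasp point. The pads swing forward as they close: fully open they stand 13 mm farther back than shut.
Start: joints at [62.206, 10.359, 92.074, -0, 77.567, -11.82], TCP at [0.158, 0.553, 0.231] pointing down, gripper open.
Joint ranges: [-171.53, 171.53], [-51.25, 118.39], [17.06, 147.69], [-65.23, 245.23], [0, 150.52], [-178.68, 178.68]. Speed limits (degrees/s): [147.25, 147.25, 172.46, 180, 180, 180].

### API

Orientations are given as a 3x3 rotation matrix whose columns are the frame's x, y, z axes.
In Python, from cell import get_obs, get_image, sign_off gives the robot as it stands. The module is installed in compiled form; this text tells all that it offers.
- The arm moves only by the tool servo_tool, never from a script. Its argument "moves" is a list of rows, each a list of 2 entries, a list of its own where there are three numbers: the shift along the tool's x, y, z normalised to -1 to 1, where 1 is 40 cm, then the turn, a rotation vector about the tool's x, y, z normalised to -1 to 1, where 1 is pi/2 rad. In form: [[[tx, ty, tz], [rx, ry, rz]], ...]. A call has 1 to 20 rows; each row is the pose to reach, as a shift and turn from the pose commanded when the call began, along the tool's axes at that moment; what a row does not reach only later rows make up. A row lasts 1/8 s, in which the tool goes at most 62.5 mm and 10.7 degrees, less where a joint would pass 70% of its speed; a pose out of reach is approached as far as the arm can. A call with a number of a shift or a turn outside -1 to 1 is refused whole. A call with a gripper value outside its range is refused whole. "fingers" is the opening, from 0 (shut) to 1 (fully open), set as the call begins (left out, the last holds). The fingers move at their own pace and stop on an object; "newtons" is the grip in N (left out, the last holds). Time passes only in rows, so rows that repeat a pose let the fingers close. It gives the time, the measured TCP pose, the force, the opening and the grip force at its end, in the units of the state.
- get_obs(): the state, without advancing time (a new reading comes with each control period).
- get_image(name): name is "scene" or "side" or "wrist"; returns a dict with "frame" (384x512x3 uint8, blue, green, red), "intrinsics" (3x3 intrinsics, pixels), "distortion" ([k1, k2, p1, p2, k3] as OpenCV has them; the pictures are not rectified), "position" and "orientation" of the camera in the world. Camera axes: x right, y down, z forward; pixel columns grow to the right and rows downward; lengths in m; the calibration is good to about 2 mm. A picture is of the moment at which its call begins. There is no depth.
- sign_off(): hands the job in; it is judged then, once.
The state is a dict: "t": time; "q": joint angles; "joint_velocities": joint speeds; "effort": joint torques, N m; "ee_pos": TCP position; "orientation": TCP orientation; "wrist_force": force on the tool from outside, world axes, zero at the start; "moment": the same for the moment, N m; "finger_gap": finger opening in m; "grasp_force": force on a finger pad.
Only numpy, scipy, OpenCV 4.12 (cv2) and the standard library are available. Lean on these libraries where they do the work, as an engineer would, in place of code of your own. Each camera call takes 0.05 s, during which the arm holds its last target. There are 200 camera calls.

### The job

One of the three identical steel caddies on the chopping board is full, the other two are almost empty: find out which by nudging them, then push the full one across the board until its whole base is on the steel weighing plate of the flat scale, and have the scale's toggle switch flipped fully to the far side (on). Slide the caddies, do not lift or tip them; leave the other two standing on the board, less than 8 cm from where they were, and do not shift the garlic or the small orange fruit.

Things in the scene. Friction and masses are not known exactly. Their poses are not given: they have to be found in the camera images.
- caddy_a: one of three identical closed steel caddies (round, 72 mm across at the foot, tapering to 68 mm at 57 mm, flat wooden lid to 63 mm, small lid knob to 71 mm). One of the three is full (0.8 to 1.0 kg), the other two are almost empty (0.17 kg); nothing can be seen of it from outside. Origin: centre of the underside; z up
- caddy_b: one of three identical closed steel caddies (round, 72 mm across at the foot, tapering to 68 mm at 57 mm, flat wooden lid to 63 mm, small lid knob to 71 mm). One of the three is full (0.8 to 1.0 kg), the other two are almost empty (0.17 kg); nothing can be seen of it from outside. Origin: centre of the underside; z up
- caddy_c: one of three identical closed steel caddies (round, 72 mm across at the foot, tapering to 68 mm at 57 mm, flat wooden lid to 63 mm, small lid knob to 71 mm). One of the three is full (0.8 to 1.0 kg), the other two are almost empty (0.17 kg); nothing can be seen of it from outside. Origin: centre of the underside; z up
- board: chopping board lying flat and fixed, 250 mm along its x, 360 mm along its y, 21 mm high; origin: centre of the underside. Its x axis points roughly to the robot's left, its y axis roughly towards the robot. The caddies stand on it; the flat scale lies against its left (+x) edge
- plate_centre (a point): centre of the top of the flat scale's steel plate, 180 mm along its x (roughly away from the robot), 160 mm along its y (roughly to the robot's left). Its top is 19 mm above the worktop, 2 mm below the board's; its right edge is 4 mm from the board's left edge. It sinks 5 mm under a full caddy. Beyond its left edge the switch housing rises to 22 mm above the worktop
- plate (a joint): how far the weighing plate has sunk, m: 0 up, 0.005 fully down; an almost empty caddy does not sink it, the full one sinks it fully
- switch_tip (a point): tip of the black toggle switch on the housing at the left end of the scale (the lever is 60 mm long and swings about an axis along the plate's y)
- switch (a joint): angle of the toggle, rad: 0 leaning towards the robot (off), 1.0 leaning away, to the plate's +x (on); stays where it is left
- garlic: garlic bulb, 60 mm, standing on the board near its far left corner; origin: centre of the underside
- clementine: small orange fruit, 45 mm across, 40 mm tall, lying on the board near its near left corner; origin: centre of the underside
There are look-alikes about, which are no part of the job. What is shaped like the caddy_b but turquoise is not meant.

How it is judged:
By the outcome, as a careful person would: the job done as asked, in the order asked, and still so for the second after the job is handed in, with the robot touching nothing.
It also fails if it takes over 72 s, if anything falls off the work surface, if the arm or the gripper's body presses on something with over 40 N, if the wrist force passes 120 N, or if a joint passes its speed limit or range.

## Working session

There is one attempt and no reset: what is moved stays moved. The work goes in short steps, Python scripts to look and compute and a tool call to move; the robot and the scene stay as the last step left them, time stands still between calls to the robot, and variables do not carry over. Pictures are saved under pics/ and viewed, at most 10 in all, crops included, and the job is handed in when it is done.

Besides the shell and the picture viewer there is one more tool, called after ">>>" as name(argument=value, ...) on one line, values as JSON. servo_tool: Moves the arm, as the interface text tells. Its arguments: {"type":"object","properties":{"moves":{"type":"array","items":{"type":"array"}},"fingers":{"type":"number"},"newtons":{"type":"number"}},"required":["moves"]}

```bash
mkdir -p pics; cat >h.py <<'E'
import cv2,numpy as np
from cell import get_obs,get_image,sign_off
def snap(n,f):
    im=get_image(n);cv2.imwrite(f'pics/{f}.png',im['frame']);np.savez(f'{f}.npz',K=im['intrinsics'],d=im['distortion'],p=im['position'],R=im['orientation']);return im
def ray(f,uv,z):
    c=np.load(f'{f}.npz');n=cv2.undistortPoints(np.array([[uv]],float),c['K'],c['d'])[0,0]
    v=c['R']@np.array([n[0],n[1],1]);return c['p']+v*(z-c['p'][2])/v[2]
def proj(f,P):
    c=np.load(f'{f}.npz');R=c['R'].T
    return cv2.projectPoints(np.atleast_2d(np.array(P,float)),cv2.Rodrigues(R)[0],-R@c['p'],c['K'],c['d'])[0][:,0]
E
python3 - <<'E'
from h import *
a=snap('scene','s0');b=snap('side','d0');w=snap('wrist','w0')
for i in(a,b,w):print(i['position'],i['orientation'][:,2])
o=get_obs();print(o['ee_pos'],o['orientation'],o['t'])
cv2.imwrite('pics/sd.png',cv2.resize(np.hstack([a['frame'],b['frame']]),(800,300)))
E
```

```text
[0.04944346 0.46926561 1.00582763] [ 0.38667774 -0.54575657 -0.74339094]
[ 0.29541854 -1.13156462  0.49879632] [ 0.20120147  0.89379171 -0.40081711]
[0.09531717 0.56965323 0.37300071] [ 0.25345312 -0.07353472 -0.96454868]
[0.15800823 0.55241701 0.23058424] [[-9.61390196e-01  2.75188078e-01 -6.42365628e-04]
 [ 2.75188684e-01  9.61389461e-01 -1.22194406e-03]
 [ 2.81299107e-04 -1.35153679e-03 -9.99999047e-01]] 0.15
```

View pics/s0.png

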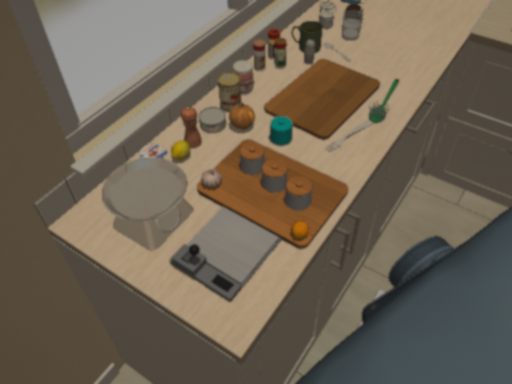

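View pics/d0.png

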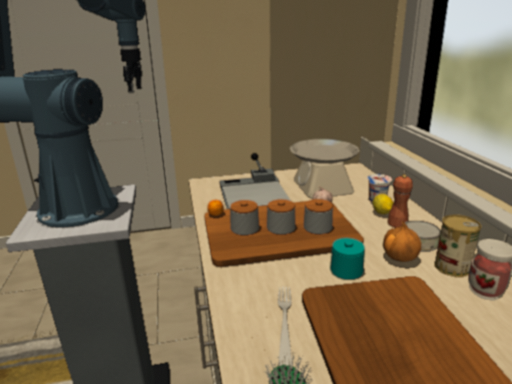

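The scene picture shows three caddies at about (252,157), (274,176) and (299,193). The garlic is at (211,179), the clementine at (300,230), the scale plate near (238,248) and the toggle tip near (194,250). The next step is a close-up.

```bash
python3 - <<'E'
import cv2
i=cv2.imread('pics/s0.png');cv2.imwrite('pics/c0.png',cv2.resize(i[130:305,160:360],(800,700))[:600] if 0 else cv2.resize(i[135:305,150:360],(735,595),interpolation=cv2.INTER_CUBIC))
E
```

```text
(no output)
```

View pics/c0.png

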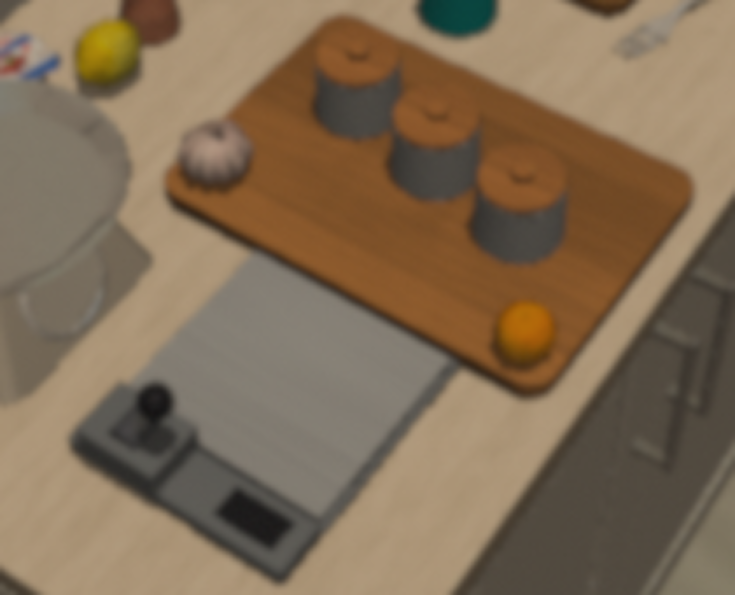

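```bash
python3 - <<'E'
from h import *
def g(n,x,y,z,f='s0'):
    p=ray(f,(150+(x+.5)/3.5-.5,135+(y+.5)/3.5-.5),z);print(n,p.round(4));return p
k=[g('knob',*a,.091) for a in((357,46),(436,104),(522,166))]
print(np.linalg.norm(k[0]-k[1]),np.linalg.norm(k[1]-k[2]))
for n,x,y in(('c0bot',358,137),('c1bot',434,198),('c2bot',517,262)):g(n,x,y,.021)
for n,x,y in(('Bfr',345,12),('Bnr',694,185),('Bnl',535,393),('Bfl',165,180)):g(n,x,y,.021)
for n,x,y in(('edgeL1',300,262),('edgeL2',450,346),('edgeN1',580,343),('edgeN2',660,240),('edgeF',270,75)):g(n,x,y,.021)
for n,x,y in(('Pfr',252,254),('Pnr',452,361),('Pnl',321,520),('Pfl',130,368)):g(n,x,y,.019)
g('tip',155,398,.07);g('garlic',214,186,.021);g('clem',524,368,.021)
for n,x,y in(('h1',122,385),('h2',72,437),('h3',155,487),('h4',200,436)):g(n,x,y,.022)
for x,y in((327,536),(281,578)):g('hh',x,y,.019)
# side knob check
for p in((244,204),(281,203),(318,203)):print(ray('d0',p,.091))
print(ray('d0',(254,157),.075))
E
```

```text
knob [ 0.6161 -0.3089  0.091 ]
knob [ 0.5289 -0.289   0.091 ]
knob [ 0.441  -0.2698  0.091 ]
0.08943236704106851 0.08996736919585147
c0bot [ 0.5983 -0.2811  0.021 ]
c1bot [ 0.5112 -0.2596  0.021 ]
c2bot [ 0.4239 -0.2398  0.021 ]
Bfr [ 0.6925 -0.398   0.021 ]
Bnr [ 0.3477 -0.3827  0.021 ]
Bnl [ 0.3518 -0.1444  0.021 ]
Bfl [ 0.7001 -0.1588  0.021 ]
edgeL1 [ 0.5613 -0.1498  0.021 ]
edgeL2 [ 0.4242 -0.146   0.021 ]
edgeN1 [ 0.3468 -0.2     0.021 ]
edgeN2 [ 0.3438 -0.3181  0.021 ]
edgeF [ 0.7008 -0.2997  0.021 ]
Pfr [ 0.5976 -0.1373  0.019 ]
Pnr [ 0.4165 -0.1367  0.019 ]
Pnl [0.4199 0.0218 0.019 ]
Pfl [ 0.6074 -0.0037  0.019 ]
tip [0.5485 0.0306 0.07  ]
garlic [ 0.6635 -0.1751  0.021 ]
clem [ 0.3694 -0.1587  0.021 ]
h1 [0.601  0.0124 0.022 ]
h2 [0.6019 0.0656 0.022 ]
h3 [0.5279 0.0648 0.022 ]
h4 [0.5277 0.0155 0.022 ]
hh [0.4096 0.0295 0.019 ]
hh [0.4168 0.0714 0.019 ]
[ 0.43998345 -0.27918477  0.091     ]
[ 0.52693692 -0.2961163   0.091     ]
[ 0.61243904 -0.31851391  0.091     ]
[0.54442296 0.10500942 0.075     ]
```

```bash
cat >>h.py <<'E'
from scipy.spatial.transform import Rotation as Ro
def Rh(h):  # tool down, closing line at heading h deg
    c,s=np.cos(np.radians(h)),np.sin(np.radians(h));y=np.array([c,s,0]);z=np.array([0,0,-1.]);return np.c_[np.cross(y,z),y,z]
def go(*wps,R0=None,p0=None):
    o=get_obs();R=np.array(o['orientation']) if R0 is None else R0;p=np.array(o['ee_pos']) if p0 is None else np.array(p0)
    for x,y,z,h in wps:
        t=R.T@(np.array([x,y,z])-p)/.4;r=Ro.from_matrix(R.T@Rh(h)).as_rotvec()/(np.pi/2)
        print((x,y,z,h),t.round(4).tolist(),r.round(4).tolist())
def st():
    o=get_obs();print(round(o['t'],2),np.round(o['ee_pos'],4),'F',np.round(o['wrist_force'],2),'gap',o['finger_gap'],np.round(o['q'],1))
E
python3 - <<'E'
from h import *
# toggle triangulation: ball centre
A=(150+155.5/3.5-.5,135+401/3.5-.5)
best=min(((np.linalg.norm(ray('s0',A,z)-ray('d0',(254,159),z)),z) for z in np.arange(.03,.12,.002)));print(best,ray('s0',A,best[1]))
go((.45,.2,.25,40),(.40,.17,.25,10))
E
```

```text
(np.float64(0.005055534405044561), np.float64(0.09000000000000005)) [0.5366034  0.04149166 0.09      ]
(0.45, 0.2, 0.25, 40) [-0.9442, -0.6462, -0.0479] [-0.0009, 0.0001, 0.3781]
(0.4, 0.17, 0.25, 10) [-0.8447, -0.7527, -0.0478] [-0.0009, 0.0003, 0.7114]
```

>>> servo_tool(moves=[[[-0.85,-0.75,-0.05],[0,0,0.72]],[[-0.85,-0.75,-0.05],[0,0,0.72]],[[-0.85,-0.75,-0.05],[0,0,0.72]],[[-0.85,-0.75,-0.05],[0,0,0.72]],[[-0.85,-0.75,-0.05],[0,0,0.72]],[[-0.85,-0.75,-0.05],[0,0,0.72]],[[-0.85,-0.75,-0.05],[0,0,0.72]],[[-0.85,-0.75,-0.05],[0,0,0.72]],[[-0.85,-0.75,-0.05],[0,0,0.72]],[[-0.85,-0.75,-0.05],[0,0,0.72]]], fingers=0.47)

```text
t: 1.4
ee_pos: [0.4017, 0.172, 0.251]
orientation: [[-0.162, 0.987, -0.001], [0.987, 0.162, 0.0], [0.001, -0.001, -1.0]]
wrist_force: [-0.6, -0.5, 0.6]
finger_gap: 0.0405
grasp_force: 0.0
```

```bash
python3 - <<'E'
from h import *
st()
go((.42,-.2,.2,0))
R=Rh(0)
go((.44,-.337,.2,0),p0=(.42,-.2,.2),R0=R)
E
```

```text
1.4 [0.4017 0.172  0.251 ] F [-0.57 -0.46  0.56] gap 0.04045027580980873 [  7.5  -9.2 109.5   0.   79.8  -1.8]
(0.42, -0.2, 0.2, 0) [-0.9251, -0.1051, 0.127] [-0.0006, -0.0003, 0.1034]
(0.44, -0.337, 0.2, 0) [-0.3425, 0.05, 0.0] [0.0, 0.0, 0.0]
```

>>> servo_tool(moves=[[[-0.925,-0.105,0.127],[0,0,0.103]],[[-0.925,-0.105,0.127],[0,0,0.103]],[[-0.925,-0.105,0.127],[0,0,0.103]],[[-0.925,-0.105,0.127],[0,0,0.103]],[[-0.925,-0.105,0.127],[0,0,0.103]],[[-0.925,-0.105,0.127],[0,0,0.103]],[[-0.925,-0.105,0.127],[0,0,0.103]],[[-0.925,-0.105,0.127],[0,0,0.103]]])

```text
t: 2.4
ee_pos: [0.4205, -0.1995, 0.2001]
orientation: [[-0.001, 1.0, -0.001], [1.0, 0.001, 0.001], [0.001, -0.001, -1.0]]
wrist_force: [1.2, 0.2, -0.7]
finger_gap: 0.04
grasp_force: 0.0
```

```bash
python3 - <<'E'
from h import *
st()
go((.44,-.337,.2,0),(.44,-.337,.036,0))
E
```

```text
2.4 [ 0.4205 -0.1995  0.2001] F [ 1.23  0.23 -0.7 ] gap 0.040015969019718385 [-40.1  -2.1 109.1   0.   73.1 -40.1]
(0.44, -0.337, 0.2, 0) [-0.3438, 0.0484, -0.0003] [-0.0005, -0.0009, 0.0004]
(0.44, -0.337, 0.036, 0) [-0.3444, 0.0487, 0.4097] [-0.0005, -0.0009, 0.0004]
```

>>> servo_tool(moves=[[[-0.344,0.05,0],[0,0,0]],[[-0.344,0.05,0],[0,0,0]],[[-0.344,0.05,0],[0,0,0]],[[-0.344,0.05,0.14],[0,0,0]],[[-0.344,0.05,0.28],[0,0,0]],[[-0.344,0.05,0.36],[0,0,0]],[[-0.344,0.05,0.41],[0,0,0]],[[-0.344,0.05,0.41],[0,0,0]],[[-0.344,0.05,0.41],[0,0,0]]])

```text
t: 3.52
ee_pos: [0.4414, -0.3379, 0.0377]
orientation: [[-0.001, 1.0, 0.001], [1.0, 0.001, -0.001], [-0.001, 0.001, -1.0]]
wrist_force: [-0.1, 0.1, 0.4]
finger_gap: 0.0406
grasp_force: 0.0
```

```bash
python3 - <<'E'
from h import *
st()
w=snap('wrist','w1');cv2.imwrite('pics/w1b.png',w['frame'])
E
```

```text
3.52 [ 0.4414 -0.3379  0.0377] F [-0.09  0.1   0.4 ] gap 0.04055502534752732 [-49.7  22.4 102.1   0.   55.4 -49.7]
```

View pics/w1b.png

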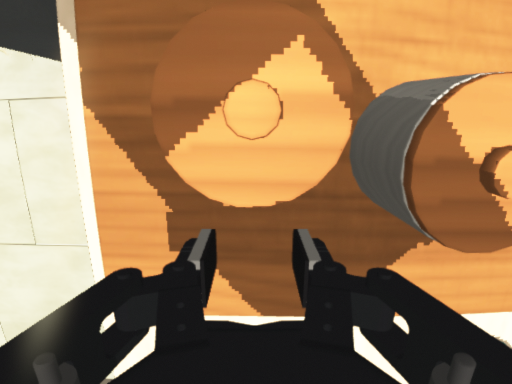

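The wrist view shows a caddy (knob at (252,108)) centred between the fingers.

```bash
python3 - <<'E'
from h import *
print(ray('w1',(252,108),.092))
E
```

```text
[ 0.4420724  -0.27064718  0.092     ]
```

>>> servo_tool(moves=[[[0.01,0,0],[0,0,0]],[[0.02,0,0],[0,0,0]],[[0.03,0,0],[0,0,0]],[[0.04,0,0],[0,0,0]],[[0.05,0,0],[0,0,0]],[[0.06,0,0],[0,0,0]],[[0.07,0,0],[0,0,0]],[[0.08,0,0],[0,0,0]]])

```text
t: 4.58
ee_pos: [0.4404, -0.3067, 0.0365]
orientation: [[0.001, 1.0, 0.0], [1.0, -0.001, -0.0], [-0.0, 0.0, -1.0]]
wrist_force: [0.8, -1.2, -0.4]
finger_gap: 0.0402
grasp_force: 0.4
```

>>> servo_tool(moves=[[[0.008,0,0],[0,0,0]]])

```text
t: 4.7
ee_pos: [0.4404, -0.3034, 0.0365]
orientation: [[0.001, 1.0, 0.0], [1.0, -0.001, -0.0], [-0.0, 0.0, -1.0]]
wrist_force: [0.1, -0.8, 0.6]
finger_gap: 0.0399
grasp_force: 0.4
```

>>> servo_tool(moves=[[[0.008,0,0],[0,0,0]]])

```text
t: 4.82
ee_pos: [0.4404, -0.3002, 0.0365]
orientation: [[0.001, 1.0, 0.0], [1.0, -0.001, -0.0], [-0.0, 0.0, -1.0]]
wrist_force: [0.1, -2.1, -0.9]
finger_gap: 0.0405
grasp_force: 0.4
```

>>> servo_tool(moves=[[[0.008,0,0],[0,0,0]]])

```text
t: 4.95
ee_pos: [0.4404, -0.297, 0.0365]
orientation: [[0.001, 1.0, 0.0], [1.0, -0.001, -0.0], [-0.0, 0.0, -1.0]]
wrist_force: [-0.2, -1.6, -0.5]
finger_gap: 0.0403
grasp_force: 0.4
```

>>> servo_tool(moves=[[[0.008,0,0],[0,0,0]]])

```text
t: 5.08
ee_pos: [0.4403, -0.2938, 0.0365]
orientation: [[0.001, 1.0, 0.0], [1.0, -0.001, -0.0], [-0.0, 0.0, -1.0]]
wrist_force: [-0.7, -0.1, -0.8]
finger_gap: 0.0403
grasp_force: 0.4
```

>>> servo_tool(moves=[[[0.008,0,0],[0,0,0]]])

```text
t: 5.2
ee_pos: [0.4403, -0.2905, 0.0365]
orientation: [[0.001, 1.0, -0.0], [1.0, -0.001, -0.0], [-0.0, -0.0, -1.0]]
wrist_force: [0.3, -0.9, -0.2]
finger_gap: 0.0398
grasp_force: 0.4
```

>>> servo_tool(moves=[[[-0.1,0,0],[0,0,0]],[[-0.175,0,0],[0,0,0]],[[-0.175,0,0],[0,0,0]],[[-0.175,0.11,0],[0,0,0]],[[-0.175,0.22,0],[0,0,0]],[[-0.175,0.22,0],[0,0,0]],[[-0.16,0.22,0],[0,0,0]],[[-0.14,0.22,0],[0,0,0]],[[-0.12,0.22,0],[0,0,0]],[[-0.105,0.22,0],[0,0,0]],[[-0.095,0.22,0],[0,0,0]],[[-0.087,0.22,0],[0,0,0]],[[-0.079,0.22,0],[0,0,0]]])

```text
t: 6.82
ee_pos: [0.5284, -0.3226, 0.0366]
orientation: [[0.001, 1.0, 0.0], [1.0, -0.001, -0.001], [-0.001, 0.0, -1.0]]
wrist_force: [0.1, -1.7, 0.4]
finger_gap: 0.0402
grasp_force: 0.5
```

>>> servo_tool(moves=[[[0.008,0,0],[0,0,0]]])

```text
t: 6.95
ee_pos: [0.5284, -0.3193, 0.0366]
orientation: [[0.001, 1.0, 0.0], [1.0, -0.001, -0.0], [-0.0, 0.0, -1.0]]
wrist_force: [-0.6, -1.4, 0.7]
finger_gap: 0.0401
grasp_force: 0.5
```

>>> servo_tool(moves=[[[0.008,0,0],[0,0,0]]])

```text
t: 7.08
ee_pos: [0.5284, -0.316, 0.0366]
orientation: [[0.001, 1.0, 0.0], [1.0, -0.001, -0.0], [-0.0, 0.0, -1.0]]
wrist_force: [0.9, -2.1, -0.4]
finger_gap: 0.0404
grasp_force: 0.6
```

>>> servo_tool(moves=[[[0.008,0,0],[0,0,0]]])

```text
t: 7.2
ee_pos: [0.5284, -0.3127, 0.0366]
orientation: [[0.001, 1.0, 0.0], [1.0, -0.001, -0.0], [-0.0, 0.0, -1.0]]
wrist_force: [0.7, -1.9, -0.3]
finger_gap: 0.04
grasp_force: 0.6
```

>>> servo_tool(moves=[[[0.008,0,0],[0,0,0]]])

```text
t: 7.32
ee_pos: [0.5284, -0.3095, 0.0366]
orientation: [[0.001, 1.0, 0.0], [1.0, -0.001, -0.0], [-0.0, 0.0, -1.0]]
wrist_force: [0.6, -1.5, -0.4]
finger_gap: 0.0404
grasp_force: 0.6
```

>>> servo_tool(moves=[[[0.008,0,0],[0,0,0]]])

```text
t: 7.45
ee_pos: [0.5284, -0.3062, 0.0366]
orientation: [[0.001, 1.0, 0.0], [1.0, -0.001, -0.0], [-0.0, 0.0, -1.0]]
wrist_force: [0.1, -1.7, 0.5]
finger_gap: 0.0404
grasp_force: 0.6
```

>>> servo_tool(moves=[[[0.008,0,0],[0,0,0]]])

```text
t: 7.58
ee_pos: [0.5284, -0.3031, 0.0366]
orientation: [[0.001, 1.0, 0.0], [1.0, -0.001, -0.0], [-0.0, 0.0, -1.0]]
wrist_force: [-0.0, -0.7, 0.9]
finger_gap: 0.04
grasp_force: 0.6
```

>>> servo_tool(moves=[[[-0.1,0,0],[0,0,0]],[[-0.19,0,0],[0,0,0]],[[-0.19,0,0],[0,0,0]],[[-0.19,0.11,0],[0,0,0]],[[-0.19,0.218,0],[0,0,0]],[[-0.19,0.218,0],[0,0,0]],[[-0.18,0.218,0],[0,0,0]],[[-0.16,0.218,0],[0,0,0]],[[-0.14,0.218,0],[0,0,0]],[[-0.12,0.218,0],[0,0,0]],[[-0.11,0.218,0],[0,0,0]],[[-0.102,0.218,0],[0,0,0]],[[-0.094,0.218,0],[0,0,0]]])

```text
t: 9.2
ee_pos: [0.6155, -0.3417, 0.0368]
orientation: [[0.001, 1.0, 0.0], [1.0, -0.001, -0.001], [-0.001, 0.0, -1.0]]
wrist_force: [0.6, -5.0, -0.4]
finger_gap: 0.0396
grasp_force: 2.3
```

>>> servo_tool(moves=[[[0.008,0,0],[0,0,0]]])

```text
t: 9.32
ee_pos: [0.6155, -0.3384, 0.0368]
orientation: [[0.001, 1.0, 0.0], [1.0, -0.001, -0.001], [-0.001, 0.0, -1.0]]
wrist_force: [0.1, -5.2, -0.3]
finger_gap: 0.0398
grasp_force: 2.4
```

>>> servo_tool(moves=[[[0.008,0,0],[0,0,0]]])

```text
t: 9.45
ee_pos: [0.6155, -0.3352, 0.0368]
orientation: [[0.001, 1.0, 0.0], [1.0, -0.001, -0.001], [-0.001, 0.0, -1.0]]
wrist_force: [-0.3, -5.5, 0.0]
finger_gap: 0.0401
grasp_force: 2.4
```

>>> servo_tool(moves=[[[0.008,0,0],[0,0,0]]])

```text
t: 9.57
ee_pos: [0.6154, -0.332, 0.0368]
orientation: [[0.001, 1.0, 0.0], [1.0, -0.001, -0.001], [-0.001, 0.0, -1.0]]
wrist_force: [-0.8, -5.0, 0.1]
finger_gap: 0.0401
grasp_force: 2.4
```

>>> servo_tool(moves=[[[0.008,0,0],[0,0,0]]])

```text
t: 9.7
ee_pos: [0.6155, -0.3288, 0.0368]
orientation: [[0.001, 1.0, 0.0], [1.0, -0.001, -0.001], [-0.001, 0.0, -1.0]]
wrist_force: [0.6, -5.9, -0.7]
finger_gap: 0.0401
grasp_force: 2.4
```

```bash
python3 - <<'E'
from h import *
st()
w=snap('wrist','w2')
E
```

```text
9.7 [ 0.6155 -0.3288  0.0368] F [ 0.57 -5.92 -0.66] gap 0.04010860078713578 [-37.8  37.3  79.3  -0.   63.4 -37.7]
```

View pics/w2.png

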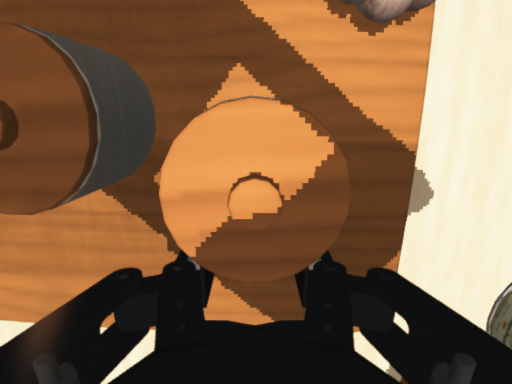

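A, the far caddy, is the full one: about 5 N against about 1.3 N for the others. In this view its knob is at (255,200), nested in the fingers, and the garlic shows at the top right.

```bash
cat >path.py <<'E'
from h import *
import sys
def path(P,H,off,step,skip0=True):
    P=np.array(P);L=np.r_[0,np.cumsum(np.linalg.norm(np.diff(P,axis=0),axis=1))]
    n=int(np.ceil(L[-1]/step))
    for s in np.linspace(0,L[-1],n+1)[1:]:
        c=[np.interp(s,L,P[:,i]) for i in(0,1)];h=np.interp(s,L,H);r=np.radians(h)
        go((round(c[0]+off*np.sin(r),4),round(c[1]-off*np.cos(r),4),.0368,round(h,1)))
E
python3 - <<'E'
from path import *
print(ray('w2',(255,200),.092))
path([(.6155,-.294),(.6135,-.280),(.603,-.235),(.585,-.200)],[0,8,20,28],.0350,.005)
E
```

```text
[ 0.6171833  -0.28920901  0.092     ]
(np.float64(0.6165), np.float64(-0.324), 0.0368, np.float64(2.8)) [0.0106, 0.0026, -0.0002] [0.0, 0.0004, -0.0316]
(np.float64(0.6175), np.float64(-0.319), 0.0368, np.float64(5.6)) [0.0231, 0.0051, -0.0002] [-0.0, 0.0004, -0.0627]
(np.float64(0.6183), np.float64(-0.3138), 0.0368, np.float64(8.2)) [0.0361, 0.0071, -0.0002] [-0.0, 0.0004, -0.0916]
(np.float64(0.618), np.float64(-0.3089), 0.0368, np.float64(9.5)) [0.0484, 0.0063, -0.0002] [-0.0, 0.0004, -0.1061]
(np.float64(0.6176), np.float64(-0.3039), 0.0368, np.float64(10.8)) [0.0609, 0.0053, -0.0002] [-0.0, 0.0004, -0.1205]
(np.float64(0.6173), np.float64(-0.2989), 0.0368, np.float64(12.1)) [0.0734, 0.0045, -0.0002] [-0.0, 0.0004, -0.135]
(np.float64(0.6169), np.float64(-0.2938), 0.0368, np.float64(13.4)) [0.0861, 0.0035, -0.0002] [-0.0, 0.0004, -0.1494]
(np.float64(0.6165), np.float64(-0.2888), 0.0368, np.float64(14.7)) [0.0986, 0.0025, -0.0002] [-0.0, 0.0004, -0.1638]
(np.float64(0.6162), np.float64(-0.2837), 0.0368, np.float64(16.0)) [0.1114, 0.0017, -0.0002] [-0.0001, 0.0004, -0.1783]
(np.fl
[... 629 characters left out ...]
64(-0.2544), 0.0368, np.float64(22.9)) [0.1846, -0.0138, -0.0003] [-0.0001, 0.0004, -0.255]
(np.float64(0.6083), np.float64(-0.2497), 0.0368, np.float64(23.9)) [0.1964, -0.0181, -0.0003] [-0.0001, 0.0004, -0.2661]
(np.float64(0.6066), np.float64(-0.245), 0.0368, np.float64(25.0)) [0.2081, -0.0223, -0.0003] [-0.0001, 0.0004, -0.2783]
(np.float64(0.6049), np.float64(-0.2403), 0.0368, np.float64(26.0)) [0.2199, -0.0266, -0.0003] [-0.0001, 0.0004, -0.2894]
(np.float64(0.6032), np.float64(-0.2356), 0.0368, np.float64(27.0)) [0.2316, -0.0309, -0.0003] [-0.0001, 0.0004, -0.3005]
(np.float64(0.6014), np.float64(-0.2309), 0.0368, np.float64(28.0)) [0.2434, -0.0354, -0.0003] [-0.0001, 0.0004, -0.3116]
```

>>> servo_tool(moves=[[[0.01,0.0025,0],[0,0,-0.03]],[[0.023,0.005,0],[0,0,-0.06]],[[0.036,0.007,0],[0,0,-0.09]],[[0.048,0.006,0],[0,0,-0.105]],[[0.061,0.005,0],[0,0,-0.12]],[[0.073,0.0045,0],[0,0,-0.135]],[[0.086,0.0035,0],[0,0,-0.15]],[[0.099,0.0025,0],[0,0,-0.164]],[[0.111,0.0015,0],[0,0,-0.178]],[[0.124,0.0005,0],[0,0,-0.193]],[[0.137,0,0],[0,0,-0.207]],[[0.15,-0.001,0],[0,0,-0.222]],[[0.161,-0.005,0],[0,0,-0.233]],[[0.173,-0.01,0],[0,0,-0.244]],[[0.185,-0.014,0],[0,0,-0.255]],[[0.196,-0.018,0],[0,0,-0.266]],[[0.208,-0.022,0],[0,0,-0.278]],[[0.22,-0.027,0],[0,0,-0.29]],[[0.232,-0.031,0],[0,0,-0.3]],[[0.243,-0.035,0],[0,0,-0.312]]])

```text
t: 12.25
ee_pos: [0.6025, -0.231, 0.0373]
orientation: [[-0.471, 0.882, 0.002], [0.882, 0.471, -0.001], [-0.002, 0.001, -1.0]]
wrist_force: [3.5, -4.2, 1.3]
finger_gap: 0.0401
grasp_force: 3.2
```

```bash
python3 - <<'E'
from path import *
st();snap('wrist','w3')
R=get_obs()['orientation'];print(np.round(R,3).tolist())
E
```

```text
12.25 [ 0.6025 -0.231   0.0373] F [ 3.45 -4.21  1.3 ] gap 0.04005618851891319 [-31.5  31.6  88.2   0.   60.  -59.6]
[[-0.472, 0.882, 0.002], [0.882, 0.472, -0.001], [-0.001, 0.001, -1.0]]
```

View pics/w3.png

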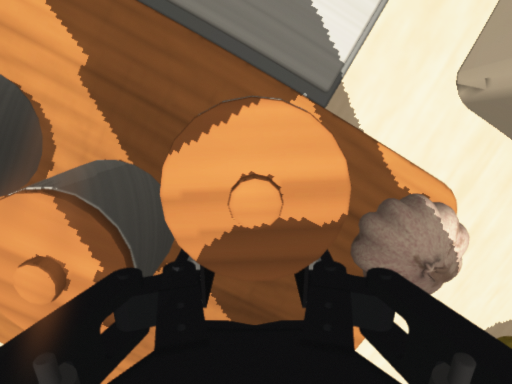

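```bash
python3 - <<'E'
from path import *
p=np.array([.6025,-.231,0]);R=np.array(get_obs()['orientation'])
for n,uv,z in(('knob',(256,200),.092),('garlic mid',(408,242),.05),('garlicL',(354,245),.05),('garlictop',(432,270),.075),('knuckle',(387,280),.09),('knuckle',(387,280),.11),('plate far right corner',(330,100),.019),('boardcornerEdge',(455,195),.021),('B',(33,285),.092)):
    q=ray('w3',uv,z);print(n,q.round(4),'tool xy',(R.T@(q-p))[:2].round(4))
path([(.5855,-.199),(.515,-.066)],[28,28],.036,.004)
E
```

```text
knob [ 0.5852 -0.196   0.092 ] tool xy [0.0389 0.0014]
garlic mid [ 0.6683 -0.1907  0.05  ] tool xy [0.0044 0.0771]
garlicL [ 0.6448 -0.2047  0.05  ] tool xy [0.0032 0.0498]
garlictop [ 0.667  -0.1928  0.075 ] tool xy [0.0031 0.0749]
knuckle [ 0.6408 -0.2008  0.09  ] tool xy [0.0084 0.0481]
knuckle [ 0.6254 -0.1947  0.11  ] tool xy [0.021  0.0375]
plate far right corner [ 0.6046 -0.1477  0.019 ] tool xy [0.0724 0.0412]
boardcornerEdge [ 0.6976 -0.1569  0.021 ] tool xy [0.0204 0.1189]
B [ 0.5292 -0.2624  0.092 ] tool xy [ 0.0068 -0.0793]
(np.float64(0.6005), np.float64(-0.2273), 0.0368, np.float64(28.0)) [0.0087, -0.0003, 0.0011] [0.0008, 0.0008, 0.0019]
(np.float64(0.5987), np.float64(-0.2238), 0.0368, np.float64(28.0)) [0.0186, -0.0001, 0.001] [0.0008, 0.0008, 0.0019]
(np.float64(0.5968), np.float64(-0.2203), 0.0368, np.float64(28.0)) [0.0285, -0.0001, 0.001] [0.0008, 0.0008, 0.0019]
(np.float64(0.595), np.float64(-0.2168), 0.0368, np.float64(28.0)) [0.0384, 0.0, 0.001] [0.0008, 0.0008, 0.0019]
(np.float64(0.5931), np.float64(-0.2133), 0.0368, np.float64(28.0)) [0.0483, -0.0, 0.001]
[... 3205 characters left out ...]
at64(0.5412), np.float64(-0.1153), 0.0368, np.float64(28.0)) [0.3255, 0.0012, 0.0007] [0.0008, 0.0008, 0.0019]
(np.float64(0.5393), np.float64(-0.1118), 0.0368, np.float64(28.0)) [0.3355, 0.0012, 0.0006] [0.0008, 0.0008, 0.0019]
(np.float64(0.5375), np.float64(-0.1083), 0.0368, np.float64(28.0)) [0.3453, 0.0013, 0.0006] [0.0008, 0.0008, 0.0019]
(np.float64(0.5356), np.float64(-0.1048), 0.0368, np.float64(28.0)) [0.3553, 0.0013, 0.0006] [0.0008, 0.0008, 0.0019]
(np.float64(0.5338), np.float64(-0.1013), 0.0368, np.float64(28.0)) [0.3651, 0.0014, 0.0006] [0.0008, 0.0008, 0.0019]
(np.float64(0.5319), np.float64(-0.0978), 0.0368, np.float64(28.0)) [0.3751, 0.0014, 0.0006] [0.0008, 0.0008, 0.0019]
```

In this view the caddy is still nested (knob (256,200)). The garlic at (408,242) is just clear on the right, and the plate is straight ahead, so I keep pushing straight.

>>> servo_tool(moves=[[[0.01,0,0],[0,0,0]],[[0.02,0,0],[0,0,0]],[[0.03,0,0],[0,0,0]],[[0.04,0,0],[0,0,0]],[[0.05,0,0],[0,0,0]],[[0.06,0,0],[0,0,0]],[[0.07,0,0],[0,0,0]],[[0.08,0,0],[0,0,0]],[[0.09,0,0],[0,0,0]],[[0.1,0,0],[0,0,0]],[[0.11,0,0],[0,0,0]],[[0.12,0,0],[0,0,0]],[[0.13,0,0],[0,0,0]],[[0.14,0,0],[0,0,0]],[[0.15,0,0],[0,0,0]],[[0.16,0,0],[0,0,0]],[[0.17,0,0],[0,0,0]],[[0.18,0,0],[0,0,0]],[[0.19,0,0],[0,0,0]],[[0.2,0,0],[0,0,0]]])

```text
t: 14.8
ee_pos: [0.5635, -0.1598, 0.0362]
orientation: [[-0.47, 0.883, -0.001], [0.883, 0.47, 0.0], [0.001, -0.0, -1.0]]
wrist_force: [2.1, -4.6, -1.3]
finger_gap: 0.0403
grasp_force: 2.2
```

>>> servo_tool(moves=[[[0.01,0,0],[0,0,0]],[[0.02,0,0],[0,0,0]],[[0.03,0,0],[0,0,0]],[[0.04,0,0],[0,0,0]],[[0.05,0,0],[0,0,0]],[[0.06,0,0],[0,0,0]],[[0.07,0,0],[0,0,0]],[[0.08,0,0],[0,0,0]],[[0.09,0,0],[0,0,0]],[[0.1,0,0],[0,0,0]],[[0.11,0,0],[0,0,0]],[[0.12,0,0],[0,0,0]],[[0.13,0,0],[0,0,0]],[[0.14,0,0],[0,0,0]],[[0.15,0,0],[0,0,0]],[[0.16,0,0],[0,0,0]],[[0.17,0,0],[0,0,0]]])

```text
t: 16.92
ee_pos: [0.5319, -0.1, 0.0365]
orientation: [[-0.47, 0.883, 0.0], [0.883, 0.47, -0.0], [-0.0, 0.0, -1.0]]
wrist_force: [2.6, -4.6, -0.8]
finger_gap: 0.0401
grasp_force: 3.0
```

```bash
python3 - <<'E'
from path import *
st();i=snap('scene','s1')['frame'];w=snap('wrist','w4')['frame']
a=cv2.resize(i[135:305,150:360],(494,400),interpolation=cv2.INTER_CUBIC)
cv2.imwrite('pics/v1.png',np.hstack([a[:, :400],cv2.resize(w,(400,300)) if 0 else cv2.copyMakeBorder(cv2.resize(w,(400,300)),0,100,0,0,0)]))
E
```

```text
16.93 [ 0.5319 -0.1     0.0365] F [ 2.62 -4.61 -0.83] gap 0.040125966112529304 [-23.2  21.1 104.2  -0.   54.7 -51.3]
```

View pics/v1.png

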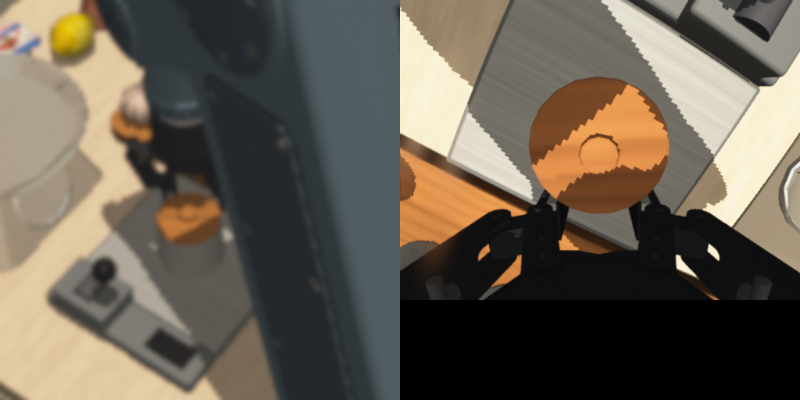

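The wrist view shows the caddy standing wholly on the plate, with its knob at (256,195) in the full frame. I will check the margin in numbers.

```bash
python3 - <<'E'
from h import *
for n,uv,z in(('knob',(256,195),.085),('near right',(61,202),.014),('far right',(307,317),.014),('far left',(457,115),.014)):print(n,ray('w4',uv,z).round(4))
E
```

```text
knob [ 0.5146 -0.0647  0.085 ]
near right [ 0.4213 -0.1419  0.014 ]
far right [ 0.5951 -0.1411  0.014 ]
far left [0.6032 0.0136 0.014 ]
```

The caddy at (0.515,-0.065) is close to the plate centre at about (0.512,-0.063). Next I retreat, then do the switch.

>>> servo_tool(moves=[[[-0.02,0,0],[0,0,0]],[[-0.05,0,0],[0,0,0]],[[-0.1,0,0],[0,0,0]],[[-0.1,0,0],[0,0,0]],[[-0.1,0,-0.12],[0,0,0]],[[-0.1,0,-0.25],[0,0,0]],[[-0.1,0,-0.38],[0,0,0]],[[-0.1,0,-0.4],[0,0,0]],[[-0.1,0,-0.4],[0,0,0]]], fingers=0)

```text
t: 18.15
ee_pos: [0.5508, -0.1355, 0.1965]
orientation: [[-0.47, 0.883, 0.0], [0.883, 0.47, 0.0], [-0.0, 0.0, -1.0]]
wrist_force: [0.4, 0.7, -0.8]
finger_gap: 0.0003
grasp_force: 0.0
```

```bash
python3 - <<'E'
from h import *
st()
print(ray('s0',(194,249.5),.085), ray('s0',(152,247),0),ray('s0',(148,217),.15),ray('s0',(187,182),.17))
go((.43,.03,.2,90),(.48,.04,.2,90))
E
```

```text
18.15 [ 0.5508 -0.1355  0.1965] F [ 0.4   0.75 -0.81] gap 0.00028175346485467476 [-25.8  11.3  95.2   0.   73.5 -53.8]
[0.53836606 0.03999499 0.085     ] [0.67812305 0.05367125 0.        ] [0.64862901 0.05899983 0.15      ] [ 0.6293911 -0.0611352  0.17     ]
(0.43, 0.03, 0.2, 90) [0.507, -0.0721, -0.0088] [0.0001, 0.0002, -0.6886]
(0.48, 0.04, 0.2, 90) [0.4703, 0.05, -0.0088] [0.0001, 0.0002, -0.6886]
```

>>> servo_tool(moves=[[[0.1,-0.03,0],[0,0,-0.1]],[[0.2,-0.06,0],[0,0,-0.2]],[[0.3,-0.07,0],[0,0,-0.3]],[[0.4,-0.07,0],[0,0,-0.4]],[[0.507,-0.072,0],[0,0,-0.5]],[[0.507,-0.072,0],[0,0,-0.6]],[[0.507,-0.072,0],[0,0,-0.69]],[[0.507,-0.072,0],[0,0,-0.69]],[[0.507,-0.072,0],[0,0,-0.69]]])

```text
t: 19.27
ee_pos: [0.4294, 0.03, 0.1953]
orientation: [[-1.0, 0.001, -0.002], [0.001, 1.0, 0.001], [0.002, 0.001, -1.0]]
wrist_force: [0.1, -0.5, -0.1]
finger_gap: -0.0001
grasp_force: 0.0
```

```bash
python3 - <<'E'
from h import *
st()
for s,d in(((146,187),(324,149)),((187,182),(350,157))):
  b=min(((np.linalg.norm(ray('s0',s,z)-ray('d0',d,z)),z) for z in np.arange(.03,.3,.002)));print(b,ray('s0',s,b[1]))
print(proj('d0',[[.537,.04,.085]]),proj('s0',[[.537,.04,.085]]))
go((.48,.04,.2,90),(.48,.04,.06,90))
E
```

```text
19.27 [0.4294 0.03   0.1953] F [ 0.12 -0.48 -0.07] gap -0.00010770159986632414 [ -11.9   -6.7  114.     0.    72.9 -101.9]
(np.float64(0.004941760784197301), np.float64(0.12400000000000008)) [ 0.73638404 -0.02118989  0.124     ]
(np.float64(0.1263832563678603), np.float64(0.12400000000000008)) [ 0.66130868 -0.09032595  0.124     ]
[[255.84295047 160.54369354]] [[194.45588543 249.77187062]]
(0.48, 0.04, 0.2, 90) [-0.1265, 0.0251, -0.0119] [0.0003, -0.0015, -0.0004]
(0.48, 0.04, 0.06, 90) [-0.1273, 0.0249, 0.3381] [0.0003, -0.0015, -0.0004]
```

>>> servo_tool(moves=[[[-0.127,0.025,0],[0,0,0]],[[-0.127,0.025,0.1],[0,0,0]],[[-0.127,0.025,0.2],[0,0,0]],[[-0.127,0.025,0.3],[0,0,0]],[[-0.127,0.025,0.34],[0,0,0]],[[-0.127,0.025,0.34],[0,0,0]]])

```text
t: 20.02
ee_pos: [0.4801, 0.0401, 0.0597]
orientation: [[-1.0, -0.001, -0.003], [-0.001, 1.0, 0.0], [0.003, 0.0, -1.0]]
wrist_force: [-0.6, -0.3, 1.0]
finger_gap: -0.0001
grasp_force: 0.0
```

>>> servo_tool(moves=[[[-0.015,0,0],[0,0,0]],[[-0.03,0,0],[0,0,0]],[[-0.045,0,0],[0,0,0]],[[-0.06,0,0],[0,0,0]],[[-0.075,0,0],[0,0,0]],[[-0.09,0,0],[0,0,0]],[[-0.105,0,0],[0,0,0]],[[-0.12,0,0],[0,0,0]],[[-0.13,0,0],[0,0,0]],[[-0.14,0,0],[0,0,0]],[[-0.15,0,0],[0,0,0]],[[-0.16,0,0],[0,0,0]]])

```text
t: 21.52
ee_pos: [0.5451, 0.0402, 0.0605]
orientation: [[-1.0, -0.002, 0.0], [-0.002, 1.0, -0.0], [-0.0, -0.0, -1.0]]
wrist_force: [-1.1, -0.3, 0.4]
finger_gap: -0.0001
grasp_force: 0.0
```

>>> servo_tool(moves=[[[-0.005,0,0],[0,0,0]],[[-0.01,0,0],[0,0,0]]])

```text
t: 21.78
ee_pos: [0.5485, 0.0402, 0.0603]
orientation: [[-1.0, -0.002, -0.001], [-0.002, 1.0, -0.0], [0.001, -0.0, -1.0]]
wrist_force: [-3.5, -0.3, 1.5]
finger_gap: 0.0001
grasp_force: 1.6
```

>>> servo_tool(moves=[[[-0.005,0,0],[0,0,0]],[[-0.01,0,0],[0,0,0]]])

```text
t: 22.02
ee_pos: [0.5523, 0.0403, 0.0602]
orientation: [[-1.0, -0.002, -0.001], [-0.002, 1.0, 0.0], [0.001, 0.0, -1.0]]
wrist_force: [-3.7, -0.1, -0.7]
finger_gap: -0.0003
grasp_force: 1.4
```

>>> servo_tool(moves=[[[-0.005,0,0],[0,0,0]],[[-0.01,0,0],[0,0,0]]])

```text
t: 22.28
ee_pos: [0.5538, 0.0404, 0.0596]
orientation: [[-1.0, -0.003, -0.007], [-0.003, 1.0, 0.0], [0.007, 0.0, -1.0]]
wrist_force: [-17.5, -2.3, 8.2]
finger_gap: -0.0005
grasp_force: 9.1
```

>>> servo_tool(moves=[[[-0.005,0,0],[0,0,0]],[[-0.01,0,0],[0,0,0]]])

```text
t: 22.52
ee_pos: [0.5543, 0.0405, 0.0593]
orientation: [[-1.0, -0.004, -0.016], [-0.004, 1.0, 0.0], [0.016, 0.0, -1.0]]
wrist_force: [-29.3, -2.0, 20.5]
finger_gap: 0.0001
grasp_force: 17.6
```

A hard stop came at x≈0.554. I back off and look.

>>> servo_tool(moves=[[[0.02,0,0],[0,0,0]],[[0.1,0,0],[0,0,0]],[[0.2,0,0],[0,0,0]],[[0.2,0,-0.1],[0,0,0]],[[0.2,0,-0.25],[0,0,0]],[[0.2,0.1,-0.4],[0,0,0]],[[0.2,0.25,-0.4],[0,0,0]],[[0.2,0.4,-0.4],[0,0,0]],[[0.2,0.5,-0.4],[0,0,0]],[[0.2,0.5,-0.4],[0,0,0]]])

```text
t: 23.78
ee_pos: [0.4807, 0.2428, 0.221]
orientation: [[-1.0, -0.007, 0.002], [-0.007, 1.0, 0.001], [-0.002, 0.001, -1.0]]
wrist_force: [0.0, -0.2, 0.2]
finger_gap: -0.0002
grasp_force: 0.0
```

```bash
python3 - <<'E'
from h import *
st();i=snap('scene','s2')['frame'];w=snap('side','d2')['frame']
a=cv2.resize(i[135:305,150:360],(494,400),interpolation=cv2.INTER_CUBIC)
b=cv2.resize(w[140:260,200:360],(306,230),interpolation=cv2.INTER_CUBIC)
c=np.zeros((400,800,3),np.uint8);c[:,:494]=a;c[:230,494:]=b;cv2.imwrite('pics/v2.png',c)
E
```

```text
23.77 [0.4807 0.2428 0.221 ] F [ 0.02 -0.22  0.21] gap -0.0001685019485392911 [ 14.1   6.1  98.1   0.   75.6 -76.2]
```

View pics/v2.png

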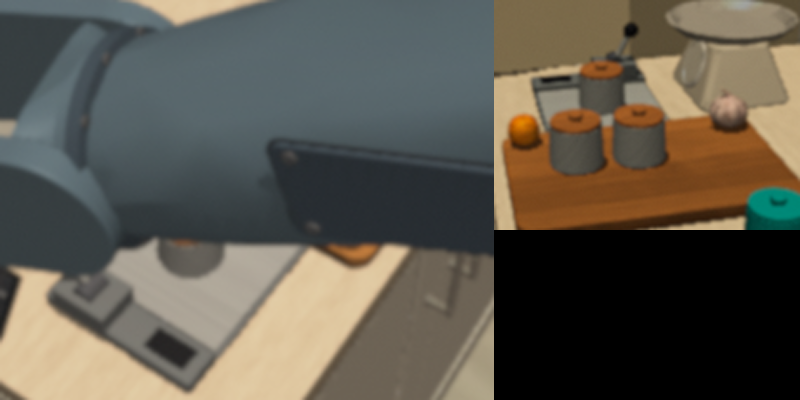

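The side view shows the lever now leaning away, with its tip at about (271,156). The full caddy is on the plate, and the garlic, the fruit and the other two caddies are standing. I will check the tip travel in numbers.

```bash
python3 - <<'E'
from h import *
c=np.load('d2.npz')
def onplane(f,uv,y):
    c=np.load(f+'.npz');n=cv2.undistortPoints(np.array([[uv]],float),c['K'],c['d'])[0,0];v=c['R']@np.r_[n,1];return c['p']+v*(y-c['p'][1])/v[1]
# dark ball centroid in both
for f in('d0','d2'):
    im=cv2.imread(f'pics/{f}.png')[145:166,245:282];g=im.max(2)<45
    n,l,s,ce=cv2.connectedComponentsWithStats(g.astype(np.uint8));
    for k in range(1,n):
        if s[k,4]>8: uv=ce[k]+[245,145];print(f,s[k,4],uv,onplane(f,uv,.04))
E
```

```text
d0 30 [254.33333333 156.5       ] [0.53243836 0.04       0.09883458]
d2 35 [271.42857143 155.37142857] [0.58783183 0.04       0.09769366]
```

The tip moved 55 mm at unchanged height, which matches a full 1 rad swing against the stop, so I hand in.

```bash
python3 -c "
from h import *
print(sign_off())"
```

```text
the job is handed in; nothing more can be done
None
```

The far caddy was the full one; it now stands near the centre of the weighing plate, the switch is fully on, the other two moved about 2 to 3 cm, and the job is handed in at 24 s of the 72 s allowed.

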